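# Tug-test two port plugs and pull the one that is not latched

## Task

Two blue plugs sit in the two metal ports on the bench, but one of them has not latched. Tug each plug straight up with about 12 N (never more than 20 N) and keep that pull on for a second: leave the plug that holds in its port, and put the one that slides out into the red tray. Leave the timer and the two petri dishes where they are.

Things in the scene. Friction and masses are not known exactly. Their poses are not given: they have to be found in the camera images.
- port_a: one of two alike ports: aluminium block 60 x 60 mm, top face 45 mm above the bench, on a steel base plate 90 (x) x 62 (y) x 8 mm, a brass outlet 10 mm out of its +y side, 26 mm up. Origin: centre of its underside, z up. A 17 mm hole in the middle of its top goes down 37 mm. Fixed
- port_b: the other port, the same in every way outside
- plug_a: blue plug in port_a: round ribbed grip 22 mm in diameter, 37 mm tall, on a flange 32 mm in diameter, 5 mm thick; below it a steel shank 10 mm in diameter that ends in a bulb 16 mm in diameter, 26 mm below the flange; 40 g. Origin: on the axis, underside of the flange, which lies on the port's top; the grip's top is 42 mm above; z is the axis, upward. Either plug may be the unlatched one
- plug_b: blue plug in port_b: round ribbed grip 22 mm in diameter, 37 mm tall, on a flange 32 mm in diameter, 5 mm thick; below it a steel shank 10 mm in diameter that ends in a bulb 16 mm in diameter, 26 mm below the flange; 40 g. Origin: on the axis, underside of the flange, which lies on the port's top; the grip's top is 42 mm above; z is the axis, upward. Either plug may be the unlatched one
- plug_a_grip (a point): middle of plug_a's grip, on its axis, 27 mm above the plug's origin. A latched plug, whichever it is, rises freely through a play of unknown size (1 to 8 mm), then a springy latch in the port holds it, giving about 0.2 mm per newton, and draws it back when let go; it then drops home
- plug_b_grip (a point): middle of plug_b's grip, on its axis, 27 mm above the plug's origin. An unlatched plug, whichever it is, slides out of its port against a rubbing force of 3 to 5 N (up to 8 N at the start), and is free once it has risen 26 mm
- reject_tray: shallow red tray 140 x 140 mm, 25 mm tall, walls and floor 4 mm thick, fixed. Origin: centre of its underside
- timer: white timer 64 x 70 x 20 mm, loose on the bench, not to be disturbed. Origin: centre of its underside
- petri1: petri dish with cream medium, 58 mm in diameter, 15 mm tall, loose, not to be disturbed. Origin: centre of its underside
- petri2: petri dish with pink medium, 58 mm in diameter, 15 mm tall, loose, not to be disturbed. Origin: centre of its underside
- latch_a: spring latch with four claws, hidden inside port_a; caught on the plug's bulb or standing open, which cannot be seen. Origin: centre of the port's top face. It is reached only by way of the plug
- latch_b: spring latch with four claws, hidden inside port_b; caught on the plug's bulb or standing open, which cannot be seen. Origin: centre of the port's top face. It is reached only by way of the plug
Mind the look-alikes: they are no part of the job. Leave any purple look-alike of the port_a alone.

How it is judged:
By the outcome, as a careful person would: the job done as asked, in the order asked, and still so for the second after the job is handed in, with the robot touching nothing.
It also fails if it takes over 67 s, if anything falls off the work surface, if the arm or the gripper's body presses on something with over 40 N, if the wrist force passes 120 N, or if a joint passes its speed limit or range.

## Robot

A 6-joint arm with a two-finger parallel gripper is mounted at the origin on a cart in front of the work surface, level with it; the furniture and walls round the work are solid. World frame = base frame: x ahead of the robot, y to its left, z up, the work surface at z = 0. Lengths are in m, angles in rad, forces in N, time in s.
With the tool pointing down it reaches from about 0.35 to 0.775 m from the base axis. Payload 7.3 kg.
Tool frame: the origin (TCP) lies at the very end of the fingers, on their centre line; the grasp point (between the pads) lies 19 mm behind it; z points along the fingers, y is the line along which they close (so a half turn about z gives the same grasp; the last joint's range is limited). The gripper opens to 92 mm and grips with 3 to 60 N. Pads are 19 mm wide; open, the fingers measure 130 mm over their backs; the gripper's body (75 mm by 190 mm) begins 47 mm behind the grasp point.
Start: joints at [-0.146, 0.342, 1.524, -0, 1.275, -0.146], TCP at [0.525, 0, 0.191] pointing down, gripper open.
Joint ranges: [-2.53, 2.53], [-0.77, 2.02], [0.04, 2.7], [-1, 4.14], [0.28, 2.66], [-3.11, 3.11]. Speed limits (rad/s): [2.57, 2.57, 3.14, 3.14, 3.14, 3.14].

## Interface

Orientations are given as [roll, pitch, yaw] about the fixed x, y, z axes, in that order (R = Rz(yaw) Ry(pitch) Rx(roll)).
In Python, from cell import robot, read_camera, get_calibration gives the robot as it stands. The module is installed in compiled form; this text tells all that it offers.
- The arm moves only by the tool send_rows, never from a script. Its argument "plan" is a list of rows, each a list of 2 entries, a list of its own where there are three numbers: the shift along the tool's x, y, z as a fraction of full scale, then the turn, a rotation vector about the tool's x, y, z as a fraction of full scale. A call has exactly 10 rows; each row shifts and turns the commanded pose from where the row before left it, along the tool's axes as they then stand; what a row does not reach is not made up. Full scale, the value 1, is 0.025 m for a shift and 90 degrees for a turn. A row lasts 1/8 s, in which the tool goes at most 62.5 mm and 10.7 degrees, less where a joint would pass 70% of its speed; a pose out of reach is approached as far as the arm can. A call with a number of a shift or a turn outside -1 to 1 is refused whole. A call with a gripper value outside its range is refused whole. "gripper" is the opening, from -1 (shut) to 1 (fully open), so that 0 is half open, set as the call begins (left out, the last holds). The fingers move at their own pace and stop on an object; "force" is the grip in N (left out, the last holds). Time passes only in rows, so rows that do not move let the fingers close, or fill a call up. It gives the time, the measured TCP pose, the force, the opening and the grip force at its end, in the units of the state.
- robot.observe(): the state, without advancing time (a new reading comes with each control period).
- read_camera(name): name is "scene" or "side" or "wrist"; returns (picture, depth): 384x512x3 uint8, blue, green, red; 384x512 float32, m along the optical axis (not along the pixel's ray), 0 where there is no reading.
- get_calibration(name): a dict with "intrinsics" (3x3 intrinsics, pixels), "dist_coeffs" ([k1, k2, p1, p2, k3] as OpenCV has them; the pictures are not rectified), "rvec" (rotation vector, rad) and "tvec" (3), from world to camera coordinates, as OpenCV has them. Camera axes: x right, y down, z forward; pixel columns grow to the right and rows downward; lengths in m; the calibration is good to about 2 mm. A picture is of the moment at which its call begins: read the wrist's pose just before it. get_calibration takes no time and is no camera call; for the wrist camera it gives the pose at the moment of the call.
- robot.hand_in(): hands the job in; it is judged then, once.
The state is a dict: "time": time; "qpos": joint angles; "qvel": joint speeds; "joint_efforts": joint torques, N m; "tool_pos": TCP position; "tool_rot": TCP orientation; "contact_force": force on the tool from outside, world axes, zero at the start; "torque": the same for the moment, N m; "opening": finger opening in m; "grip_force": force on a finger pad.
Only numpy, scipy, OpenCV 4.12 (cv2) and the standard library are available. Lean on these libraries where they do the work, as an engineer would, in place of code of your own. Each camera call takes 0.05 s, during which the arm holds its last target. There are 200 camera calls.

## Working session

There is one attempt and no reset: what is moved stays moved. The work goes in short steps, Python scripts to look and compute and a tool call to move; the robot and the scene stay as the last step left them, time stands still between calls to the robot, and variables do not carry over. Pictures are saved under pics/ and viewed, at most 10 in all, crops included, and the job is handed in when it is done.

Besides the shell and the picture viewer there is one more tool, called as name([rows], argument=value, ...), one row to a line, values as JSON. send_rows: Moves the arm, as the interface text tells. Shift numbers are shares of 0.025 m and turn numbers shares of 90 degrees, none past 1 either way. Its arguments: {"type":"object","properties":{"plan":{"type":"array"},"gripper":{"type":"number"},"force":{"type":"number"}},"required":["plan"]}

```bash
mkdir -p pics; cat > h.py <<'E'
import numpy as np, cv2
from cell import robot, read_camera, get_calibration
def world(cal,u,v,d):
    K=cal["intrinsics"];p=cv2.undistortPoints(np.float32(np.c_[u,v]).reshape(-1,1,2),np.array(K),np.array(cal["dist_coeffs"])).reshape(-1,2)
    c=np.c_[p,np.ones(len(p))]*np.asarray(d).reshape(-1,1)
    R=cv2.Rodrigues(np.array(cal["rvec"],float))[0]
    return (c-np.array(cal["tvec"]).ravel())@R
E
python3 - <<'E'
from h import *
for n in("scene","side"):
    c=get_calibration(n);im,d=read_camera(n);cv2.imwrite(f"pics/{n}0.png",im);np.savez(f"pics/{n}0.npz",im=im,d=d,**{k:np.array(v) for k,v in c.items()})
    print(n,c["rvec"],c["tvec"])
print(robot.observe())
E
```

```text
scene [ 0.77180258 -2.60617155  1.0856602 ] [0.50492278 0.18539042 0.75923268]
side [ 2.06444325 -0.11433982  0.08283767] [-0.53377774  0.13281309  0.91100491]
{'time': 0.1, 'qpos': array([-1.45990615e-01,  3.42619868e-01,  1.52487910e+00,  1.52174145e-05,
        1.27541741e+00, -1.46019063e-01]), 'qvel': array([-1.64460522e-03, -9.28131914e-04, -3.72379381e-03,  9.90119730e-04,
       -1.02235274e-04,  1.86421901e-05]), 'joint_efforts': array([ 1.49919495e-03, -4.32001984e+01, -2.44694173e+01,  7.19219679e-02,
        5.25739230e-02, -9.79429342e-05]), 'tool_pos': array([5.24604422e-01, 9.05604347e-05, 1.90146514e-01]), 'tool_rot': array([-3.14028513e+00, -2.07001679e-04,  1.57082020e+00]), 'contact_force': array([-0.09263165, -0.2690063 , -0.3416575 ]), 'torque': array([-0.01074222,  0.02666694, -0.0284687 ]), 'grip_force': 0.0, 'opening': 0.09132280534585015}
```

View pics/scene0.png

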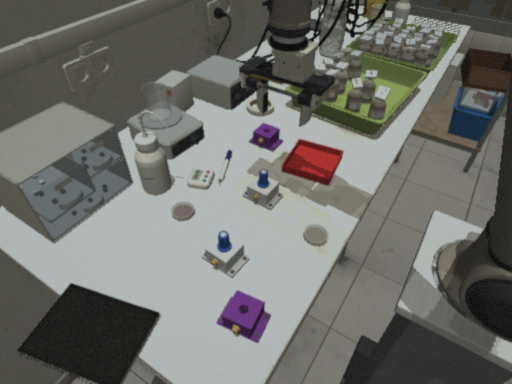

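View pics/side0.png

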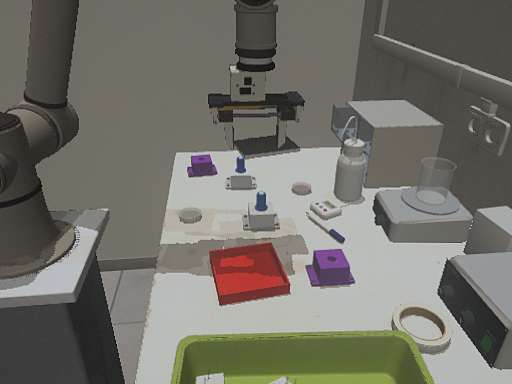

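The two silver ports with blue plugs are at scene px (263,180) and (224,242), and side px (261,205) and (240,165). Look-alikes to leave alone are the purple ports at scene (266,135) and (243,313). The blue pen at (226,165) isn't a plug. The tray is at (313,161), the timer at (201,178), and the dishes at (183,211) and (316,235).

```bash
cat > m.py <<'E'
from h import *
for n in("scene","side"):
    z=np.load(f"pics/{n}0.npz");im,d=z["im"],z["d"];hsv=cv2.cvtColor(im,cv2.COLOR_BGR2HSV)
    v,u=np.mgrid[:384,:512];P=world(z,u.ravel(),v.ravel(),d.ravel()).reshape(384,512,3)
    ok=(d>0)&(P[...,0]>.2)&(P[...,0]<.9)&(abs(P[...,1])<.7)
    def comp(name,m,mn=40):
        k,l,s,c=cv2.connectedComponentsWithStats((m&ok).astype(np.uint8))
        for i in range(1,k):
            if s[i,4]>=mn:
                q=P[l==i]; lo,hi=np.percentile(q,[2,98],axis=0)
                print(n,name,c[i].round(),s[i,4],"mid",((lo+hi)/2).round(3),"lo",lo.round(3),"hi",hi.round(3))
                t=q[q[:,2]>hi[2]-.004]; print("    top",t.mean(0).round(4),len(t))
    H,S,V=[hsv[...,i] for i in range(3)]
    comp("blue",(H>100)&(H<125)&(S>150)&(V>40))
    comp("red",((H<6)|(H>174))&(S>150)&(V>60),200)
    comp("high",(P[...,2]>.038)&(P[...,2]<.05)&(S<80)&(P[...,1]<.3),60)
    comp("low",(P[...,2]>.008)&(P[...,2]<.025)&(S<100)&(P[...,1]<.4),80)
z=np.load("pics/scene0.npz");cv2.imwrite("pics/crop.png",cv2.resize(z["im"][120:280,160:340],None,fx=4,fy=3.7,interpolation=cv2.INTER_CUBIC)[:592])
E
python3 m.py
```

```text
scene blue [263. 180.] 91 mid [0.542 0.05  0.066] lo [0.534 0.042 0.047] hi [0.55  0.058 0.085]
    top [0.5408 0.0518 0.0834] 14
scene blue [224. 244.] 135 mid [0.507 0.263 0.067] lo [0.498 0.255 0.047] hi [0.515 0.272 0.086]
    top [0.5049 0.2656 0.0848] 21
scene red [312. 161.] 1642 mid [ 0.493 -0.147  0.011] lo [ 0.423 -0.22  -0.001] hi [ 0.564 -0.073  0.023]
    top [ 0.4768 -0.1271  0.0218] 171
scene high [236.  96.] 114 mid [ 0.867 -0.293  0.044] lo [ 0.837 -0.346  0.038] hi [ 0.896 -0.24   0.05 ]
    top [ 0.857  -0.287   0.0476] 45
scene high [183. 141.] 175 mid [0.844 0.007 0.044] lo [ 0.818 -0.06   0.038] hi [0.869 0.075 0.05 ]
    top [0.8433 0.0249 0.0481] 53
scene high [113. 182.] 139 mid [0.872 0.249 0.044] lo [0.869 0.199 0.038] hi [0.874 0.298 0.049]
    top [0.872  0.2498 0.0474] 57
scene high [156. 180.] 103 mid [0.794 0.175 0.043] lo [0.768 0.144 0.038] hi [0.82  0.207 0.049]
    top [0.785  0.1865 0.047 ] 38
scene high [263. 187.] 304 mid [0.545 0.047 0.043] lo [0.515 0.017 0.039] hi [0.575 0.076 0.047]
    top [0.5395 0.0514 0.0441] 124
scene high [224. 250.] 4
[... 3859 characters left out ...]
ow [401. 238.] 220 mid [ 0.865 -0.058  0.017] lo [ 0.832 -0.086  0.009] hi [ 0.898 -0.03   0.024]
    top [ 0.858  -0.0743  0.0226] 64
side low [331. 277.] 252 mid [ 0.668 -0.172  0.017] lo [ 0.633 -0.198  0.008] hi [ 0.702 -0.145  0.025]
    top [ 0.6559 -0.1894  0.0229] 62
side low [449. 306.] 147 mid [ 0.855 -0.284  0.016] lo [ 0.854 -0.319  0.008] hi [ 0.857 -0.248  0.024]
    top [ 0.8558 -0.2929  0.0228] 32
side low [423. 325.] 1178 mid [ 0.783 -0.326  0.015] lo [ 0.737 -0.373  0.009] hi [ 0.829 -0.28   0.022]
    top [ 0.7852 -0.3264  0.0196] 812
side low [485. 351.] 404 mid [ 0.867 -0.378  0.017] lo [ 0.854 -0.421  0.009] hi [ 0.881 -0.336  0.025]
    top [ 0.8602 -0.3947  0.0226] 94
```

View pics/crop.png

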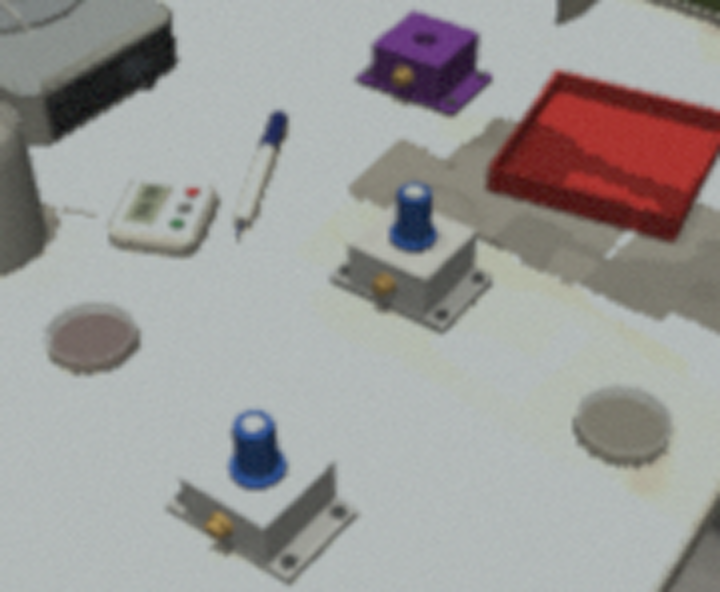

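The crop confirms two silver ports with blue plugs (crop px (413,215) and (256,450)), and the purple port has no plug. I estimate the near port at (0.545, 0.044), the far one at (0.510, 0.259) and the tray at (0.494, -0.149). I'll move above the near port first.

send_rows([
  [[0.22,0.1,0.3],[0,0,0]],
  [[0.22,0.1,0.3],[0,0,0]],
  [[0.22,0.1,0.3],[0,0,0]],
  [[0.22,0.1,0.3],[0,0,0]],
  [[0.22,0.1,0.3],[0,0,0]],
  [[0.22,0.1,0.3],[0,0,0]],
  [[0.22,0.1,0.3],[0,0,0]],
  [[0.22,0.1,0.3],[0,0,0]],
  [[0,0,0],[0,0,0]],
  [[0,0,0],[0,0,0]],
], gripper=0, force=40)

```text
time: 1.35
tool_pos: [0.5451, 0.0439, 0.1309]
tool_rot: [3.141, 0.0, 1.571]
contact_force: [-0.5, 0.5, 0.3]
opening: 0.046
grip_force: 0.0
```

```bash
cat > w.py <<'E'
from h import *
import sys
s=robot.observe();c=get_calibration("wrist");im,d=read_camera("wrist");cv2.imwrite(f"pics/{sys.argv[1]}.png",im)
print(s["time"],s["tool_pos"].round(4),s["tool_rot"].round(4),s["contact_force"].round(2))
v,u=np.mgrid[:384,:512];P=world(c,u.ravel(),v.ravel(),d.ravel()).reshape(384,512,3)
hsv=cv2.cvtColor(im,cv2.COLOR_BGR2HSV);H,S,V=[hsv[...,i] for i in range(3)]
m=(d>0)&(H>100)&(H<125)&(S>150)&(V>40)
for nm,m in(("blue",m),("top",(d>0)&(P[...,2]>.04)&(P[...,2]<.048))):
    k,l,st,ce=cv2.connectedComponentsWithStats(m.astype(np.uint8))
    for i in range(1,k):
        if st[i,4]>150:
            q=P[l==i];lo,hi=np.percentile(q,[1,99],axis=0);print(nm,ce[i].round(),st[i,4],"mid",((lo+hi)/2).round(4),lo.round(3),hi.round(3))
            if nm=="blue":
                t=q[q[:,2]>hi[2]-.004];print("  top",((t.min(0)+t.max(0))/2).round(4),len(t))
                f=q[q[:,2]<.053];print("  flange",((f.min(0)+f.max(0))/2).round(4),len(f)) if len(f) else 0
E
python3 w.py w1
```

```text
1.35 [0.5451 0.0439 0.1309] [3.1413e+00 1.0000e-04 1.5708e+00] [-0.52  0.48  0.3 ]
blue [258. 192.] 803 mid [0.5448 0.0459 0.0694] [0.531 0.034 0.049] [0.559 0.058 0.089]
  top [0.5445 0.0433 0.0877] 320
  flange [0.545  0.0458 0.0491] 264
top [504.  69.] 366 mid [0.7768 0.1603 0.0439] [0.768 0.133 0.04 ] [0.785 0.187 0.048]
top [258. 186.] 2726 mid [0.5446 0.0433 0.0453] [0.515 0.013 0.043] [0.574 0.073 0.048]
```

View pics/w1.png

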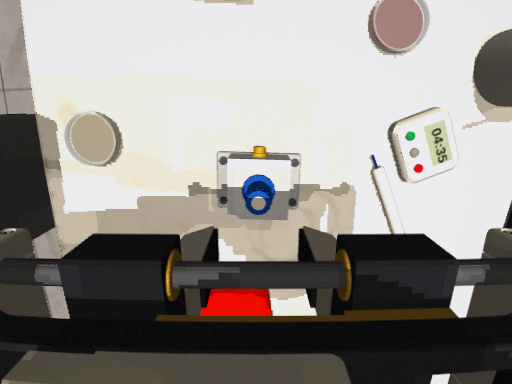

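The wrist picture shows the plug at (258,192), midway between the fingers. Its centre is about (0.5446, 0.0434), within 1 mm of the tool. Next I'll descend and grip.

send_rows([
  [[0,-0.02,0.4],[0,0,0]],
  [[0,0,0.4],[0,0,0]],
  [[0,0,0.4],[0,0,0]],
  [[0,0,0.4],[0,0,0]],
  [[0,0,0.4],[0,0,0]],
  [[0,0,0.4],[0,0,0]],
  [[0,0,0.4],[0,0,0]],
  [[0,0,0.28],[0,0,0]],
  [[0,0,0],[0,0,0]],
  [[0,0,0],[0,0,0]],
], gripper=0)

```text
time: 2.65
tool_pos: [0.5448, 0.044, 0.054]
tool_rot: [3.141, 0.0, 1.571]
contact_force: [-0.5, 1.3, 0.5]
opening: 0.0457
grip_force: 0.0
```

send_rows([
  [[0,0,0],[0,0,0]],
  [[0,0,0],[0,0,0]],
  [[0,0,0],[0,0,0]],
  [[0,0,0],[0,0,0]],
  [[0,0,0],[0,0,0]],
  [[0,0,0],[0,0,0]],
  [[0,0,0],[0,0,0]],
  [[0,0,0],[0,0,0]],
  [[0,0,0],[0,0,0]],
  [[0,0,0],[0,0,0]],
], gripper=-1, force=40)

```text
time: 3.9
tool_pos: [0.5445, 0.044, 0.0537]
tool_rot: [3.141, -0.0, 1.571]
contact_force: [0.1, 0.0, -0.8]
opening: 0.0003
grip_force: 0.0
```

The fingers closed on nothing, so I'll look before doing anything else.

```bash
python3 w.py w2; python3 - <<'E'
from h import *
a=[]
for n in("scene","side"):
    im,d=read_camera(n); x,y=(263,180) if n=="scene" else (258,190)
    a.append(cv2.resize(im[y-60:y+60,x-60:x+60],None,fx=3,fy=3))
w=cv2.imread("pics/w2.png");a.append(w[100:384,100:400][:284]);h=np.zeros((360,300,3),np.uint8);h[:284]=a[2]
o=np.hstack([a[0],a[1],h]);cv2.imwrite("pics/c2.png",cv2.resize(o,(800,282)))
E
```

```text
3.9 [0.5445 0.044  0.0537] [ 3.1415 -0.      1.5708] [ 0.06  0.04 -0.76]
blue [259. 214.] 1106 mid [0.5447 0.0484 0.0685] [0.53  0.038 0.049] [0.559 0.059 0.088]
  top [0.5455 0.0527 0.0885] 89
  flange [0.5447 0.0477 0.0502] 508
blue [444. 296.] 294 mid [0.6636 0.0042 0.0912] [ 0.6   -0.059  0.01 ] [0.727 0.067 0.173]
  top [0.6006 0.0671 0.1726] 7
  flange [ 0.7189 -0.0478  0.0128] 287
top [259. 199.] 3498 mid [0.5452 0.0525 0.0447] [0.516 0.032 0.042] [0.574 0.074 0.048]
```

View pics/c2.png

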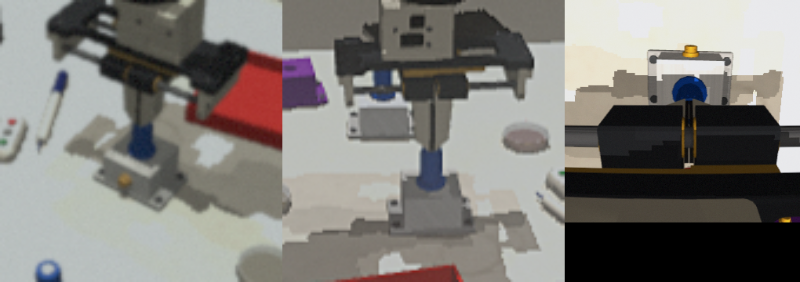

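```bash
python3 - <<'E'
from h import *
s=robot.observe();print(s["tool_pos"],s["qpos"])
for n in("scene","side"):
    c=get_calibration(n);im,d=read_camera(n)
    K=np.array(c["intrinsics"]);D=np.array(c["dist_coeffs"])
    pts=np.array([s["tool_pos"],[.5446,.0434,.087],[.5446,.0434,.05]])
    p=cv2.projectPoints(pts,np.array(c["rvec"]),np.array(c["tvec"]),K,D)[0].reshape(-1,2);print(n,p.round(1).tolist())
    u0=int(round(p[1,0]))
    for v in range(int(p[1,1])-40,int(p[2,1])+6,3):
        print(v,im[v,u0],world(c,[u0],[v],[d[v,u0]])[0].round(3))
    x,y=map(int,p[1]);cv2.imwrite(f"pics/z_{n}.png",cv2.resize(im[y-40:y+35,x-37:x+38],(390,390),interpolation=cv2.INTER_NEAREST))
cv2.imwrite("pics/c3.png",np.hstack([cv2.imread("pics/z_scene.png"),cv2.imread("pics/z_side.png")]))
E
```

```text
[0.54452835 0.04401685 0.0537523 ] [-5.96393888e-02  5.25726964e-01  1.64574102e+00 -1.81946025e-05
  9.70032751e-01 -5.96277328e-02]
scene [[263.2, 180.8], [263.6, 170.8], [263.2, 181.8]]
130 [72 81 83] [0.533 0.067 0.226]
133 [77 86 88] [0.531 0.07  0.221]
136 [72 81 82] [0.53  0.071 0.214]
139 [73 83 83] [0.53  0.071 0.206]
142 [59 64 65] [0.529 0.072 0.199]
145 [25 32 34] [0.53  0.069 0.188]
148 [31 36 41] [0.533 0.065 0.176]
151 [41 40 38] [0.527 0.075 0.177]
154 [25 20 20] [0.523 0.081 0.174]
157 [33 27 31] [0.522 0.081 0.166]
160 [67 74 76] [0.536 0.057 0.135]
163 [75 84 85] [0.536 0.057 0.126]
166 [73 82 84] [0.536 0.056 0.116]
169 [75 84 85] [0.535 0.058 0.108]
172 [72 77 76] [0.535 0.057 0.097]
175 [66 38 20] [0.538 0.052 0.083]
178 [68 41 24] [0.538 0.052 0.073]
181 [65 35 16] [0.538 0.052 0.063]
184 [67 40 24] [0.537 0.053 0.053]
side [[260.6, 205.1], [260.8, 193.4], [260.7, 206.5]]
153 [ 99 108 110] [0.541 0.019 0.204]
156 [39 38 38] [0.541 0.018 0.197]
159 [54 70 82] [0.541 0.019 0.189]
162 [51 66 75] [0.541 0.022 0.18 ]
165 [49 48 47] [0.54  0.009 0.179]
168 [49 49 48] [0.539 0.005 0.174]
171 [47 47 46] [0.54  0.009 0.164]
174 [45 46 47] [0.545 0.049 0.137]
177 [51 52 50] [0.543 0.036 0.136]
180 [51 53 52] [0.543 0.034 0.128]
183 [50 53 53] [0.543 0.033 0.121]
186 [51 53 52] [0.543 0.033 0.113]
189 [51 53 52] [0.544 0.035 0.104]
192 [50 52 53] [0.544 0.038 0.094]
195 [92 65 54] [0.544 0.037 0.086]
198 [100  68  58] [0.544 0.033 0.08 ]
201 [100  68  56] [0.544 0.031 0.073]
204 [99 67 59] [0.544 0.033 0.063]
207 [98 67 59] [0.544 0.033 0.055]
210 [97 66 55] [0.544 0.028 0.049]
```

View pics/c3.png

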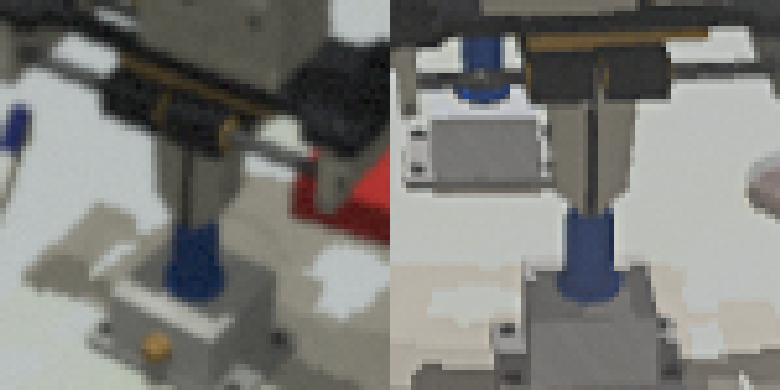

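```bash
python3 - <<'E'
from h import *
for n in("scene","side"):
    z=np.load(f"pics/{n}0.npz");d=z["d"];v,u=np.mgrid[:384,:512];P=world(z,u.ravel(),v.ravel(),d.ravel())
    m=(d.ravel()>0)&(abs(P[:,0]-.525)<.09)&(abs(P[:,1])<.05)&(P[:,2]>.1)
    q=P[m];h,e=np.histogram(q[:,2],np.arange(.1,.36,.01))
    print(n,"minz",np.percentile(q[:,2],[0,1,5]).round(3));
    for a,b in zip(e[:-1],h):
        t=q[(q[:,2]>=a)&(q[:,2]<a+.01)]
        if b and a<.32: print(round(a,2),b,t.min(0).round(3),t.max(0).round(3))
E
```

```text
scene minz [0.223 0.236 0.262]
0.22 23 [ 0.472 -0.009  0.223] [0.577 0.014 0.23 ]
0.23 68 [ 0.462 -0.009  0.23 ] [0.587 0.015 0.24 ]
0.24 84 [ 0.461 -0.009  0.24 ] [0.587 0.014 0.25 ]
0.25 89 [ 0.46  -0.009  0.25 ] [0.589 0.015 0.26 ]
0.26 93 [ 0.46  -0.007  0.26 ] [0.59  0.015 0.27 ]
0.27 80 [ 0.459 -0.011  0.27 ] [0.588 0.014 0.28 ]
0.28 22 [ 0.572 -0.009  0.28 ] [0.583 0.016 0.289]
0.29 164 [ 0.437 -0.035  0.291] [0.611 0.04  0.3  ]
0.3 383 [ 0.437 -0.034  0.3  ] [0.611 0.04  0.31 ]
0.31 340 [ 0.436 -0.034  0.31 ] [0.614 0.04  0.32 ]
0.32 346 [ 0.435 -0.02   0.32 ] [0.614 0.039 0.33 ]
side minz [0.226 0.239 0.269]
0.22 11 [ 0.473 -0.013  0.226] [0.575 0.01  0.23 ]
0.23 55 [ 0.463 -0.013  0.23 ] [ 0.584 -0.001  0.24 ]
0.24 76 [ 0.463 -0.015  0.24 ] [ 0.586 -0.001  0.25 ]
0.25 82 [ 0.461 -0.015  0.25 ] [0.588 0.004 0.26 ]
0.26 89 [ 0.46  -0.014  0.26 ] [0.587 0.004 0.27 ]
0.27 94 [ 0.459 -0.014  0.27 ] [0.589 0.006 0.28 ]
0.28 65 [ 0.46  -0.015  0.28 ] [0.589 0.008 0.29 ]
0.29 95 [ 0.438 -0.039  0.29 ] [0.61  0.025 0.3  ]
0.3 459 [ 0.438 -0.04   0.3  ] [0.61  0.028 0.31 ]
0.31 360 [ 0.437 -0.039  0.31 ] [0.615 0.028 0.32 ]
0.32 348 [ 0.435 -0.039  0.32 ] [0.615 0.023 0.33 ]
```

The fingertips are physically about 34 mm above the reported TCP. Both cameras show this: at the start they were at z 0.2235 with 0.190 reported. The lateral position is right. To put the real tips at 0.053 I need a reported z of about 0.019. I'll rise slightly, open, then descend.

send_rows([
  [[0,0,-0.2],[0,0,0]],
  [[0,0,0],[0,0,0]],
  [[0,0,0],[0,0,0]],
  [[0,0,0],[0,0,0]],
  [[0,0,0],[0,0,0]],
  [[0,0,0],[0,0,0]],
  [[0,0,0],[0,0,0]],
  [[0,0,0],[0,0,0]],
  [[0,0,0],[0,0,0]],
  [[0,0,0],[0,0,0]],
], gripper=0)

```text
time: 5.4
tool_pos: [0.5446, 0.044, 0.0587]
tool_rot: [3.141, 0.0, 1.571]
contact_force: [1.3, -0.6, -0.0]
opening: 0.0459
grip_force: 0.0
```

send_rows([
  [[0,0,0.2],[0,0,0]],
  [[0,0,0.2],[0,0,0]],
  [[0,0,0.2],[0,0,0]],
  [[0,0,0.2],[0,0,0]],
  [[0,0,0.2],[0,0,0]],
  [[0,0,0.2],[0,0,0]],
  [[0,0,0.2],[0,0,0]],
  [[0,0,0.18],[0,0,0]],
  [[0,0,0],[0,0,0]],
  [[0,0,0],[0,0,0]],
])

```text
time: 6.65
tool_pos: [0.5447, 0.044, 0.0193]
tool_rot: [3.141, 0.0, 1.571]
contact_force: [-0.1, 0.5, 0.5]
opening: 0.0457
grip_force: 0.0
```

send_rows([
  [[0,0,0],[0,0,0]],
  [[0,0,0],[0,0,0]],
  [[0,0,0],[0,0,0]],
  [[0,0,0],[0,0,0]],
  [[0,0,0],[0,0,0]],
  [[0,0,0],[0,0,0]],
  [[0,0,0],[0,0,0]],
  [[0,0,0],[0,0,0]],
  [[0,0,0],[0,0,0]],
  [[0,0,0],[0,0,0]],
], gripper=-1, force=40)

```text
time: 7.9
tool_pos: [0.5447, 0.044, 0.0194]
tool_rot: [3.141, 0.0, 1.571]
contact_force: [0.9, -0.0, 1.5]
opening: 0.0214
grip_force: 40.0
```

Gripped, with the opening at 21.4 mm. Now pulling up in small steps.

send_rows([
  [[0,0,-0.02],[0,0,0]],
  [[0,0,-0.02],[0,0,0]],
  [[0,0,-0.02],[0,0,0]],
  [[0,0,-0.02],[0,0,0]],
  [[0,0,0],[0,0,0]],
  [[0,0,0],[0,0,0]],
  [[0,0,0],[0,0,0]],
  [[0,0,0],[0,0,0]],
  [[0,0,0],[0,0,0]],
  [[0,0,0],[0,0,0]],
])

```text
time: 9.15
tool_pos: [0.5446, 0.044, 0.0213]
tool_rot: [3.141, 0.0, 1.571]
contact_force: [1.3, -0.7, -0.3]
opening: 0.0212
grip_force: 40.0
```

send_rows([
  [[0,0,-0.02],[0,0,0]],
  [[0,0,-0.02],[0,0,0]],
  [[0,0,-0.02],[0,0,0]],
  [[0,0,-0.02],[0,0,0]],
  [[0,0,0],[0,0,0]],
  [[0,0,0],[0,0,0]],
  [[0,0,0],[0,0,0]],
  [[0,0,0],[0,0,0]],
  [[0,0,0],[0,0,0]],
  [[0,0,0],[0,0,0]],
])

```text
time: 10.4
tool_pos: [0.5446, 0.044, 0.0233]
tool_rot: [3.141, -0.0, 1.571]
contact_force: [2.6, -0.0, -1.2]
opening: 0.0212
grip_force: 40.0
```

send_rows([
  [[0,0,-0.02],[0,0,0]],
  [[0,0,-0.02],[0,0,0]],
  [[0,0,-0.02],[0,0,0]],
  [[0,0,-0.02],[0,0,0]],
  [[0,0,0],[0,0,0]],
  [[0,0,0],[0,0,0]],
  [[0,0,0],[0,0,0]],
  [[0,0,0],[0,0,0]],
  [[0,0,0],[0,0,0]],
  [[0,0,0],[0,0,0]],
])

```text
time: 11.65
tool_pos: [0.5445, 0.044, 0.0252]
tool_rot: [3.142, 0.0, 1.571]
contact_force: [1.8, -0.3, -3.3]
opening: 0.021
grip_force: 40.0
```

send_rows([
  [[0,0,-0.02],[0,0,0]],
  [[0,0,-0.02],[0,0,0]],
  [[0,0,0],[0,0,0]],
  [[0,0,0],[0,0,0]],
  [[0,0,0],[0,0,0]],
  [[0,0,0],[0,0,0]],
  [[0,0,0],[0,0,0]],
  [[0,0,0],[0,0,0]],
  [[0,0,0],[0,0,0]],
  [[0,0,0],[0,0,0]],
])

```text
time: 12.9
tool_pos: [0.5444, 0.044, 0.0262]
tool_rot: [-3.141, -0.0, 1.571]
contact_force: [2.9, -0.9, -8.6]
opening: 0.0215
grip_force: 40.0
```

It rises 5 N/mm, like the latch spring. A further 0.7 mm should give 12 N, which I'll hold.

send_rows([
  [[0,0,-0.028],[0,0,0]],
  [[0,0,0],[0,0,0]],
  [[0,0,0],[0,0,0]],
  [[0,0,0],[0,0,0]],
  [[0,0,0],[0,0,0]],
  [[0,0,0],[0,0,0]],
  [[0,0,0],[0,0,0]],
  [[0,0,0],[0,0,0]],
  [[0,0,0],[0,0,0]],
  [[0,0,0],[0,0,0]],
])

```text
time: 14.15
tool_pos: [0.5445, 0.044, 0.0269]
tool_rot: [-3.142, 0.0, 1.571]
contact_force: [2.2, -0.6, -11.0]
opening: 0.0211
grip_force: 40.0
```

send_rows([
  [[0,0,0],[0,0,0]],
  [[0,0,0],[0,0,0]],
  [[0,0,0],[0,0,0]],
  [[0,0,0],[0,0,0]],
  [[0,0,0],[0,0,0]],
  [[0,0,0],[0,0,0]],
  [[0,0,0],[0,0,0]],
  [[0,0,0],[0,0,0]],
  [[0,0,0],[0,0,0]],
  [[0,0,0],[0,0,0]],
])

```text
time: 15.4
tool_pos: [0.5445, 0.044, 0.0269]
tool_rot: [-3.142, -0.0, 1.571]
contact_force: [2.8, -0.5, -11.2]
opening: 0.0218
grip_force: 40.0
```

It held at about 11–12 N for over 2 s, so this plug is latched. I'll lower it home, release, and move to the other plug.

send_rows([
  [[0,0,0.06],[0,0,0]],
  [[0,0,0.06],[0,0,0]],
  [[0,0,0.06],[0,0,0]],
  [[0,0,0.06],[0,0,0]],
  [[0,0,0.06],[0,0,0]],
  [[0,0,0],[0,0,0]],
  [[0,0,0],[0,0,0]],
  [[0,0,0],[0,0,0]],
  [[0,0,0],[0,0,0]],
  [[0,0,0],[0,0,0]],
])

```text
time: 16.65
tool_pos: [0.5446, 0.044, 0.0195]
tool_rot: [3.141, -0.0, 1.571]
contact_force: [1.4, 0.1, -1.5]
opening: 0.0214
grip_force: 40.0
```

send_rows([
  [[0,0,0],[0,0,0]],
  [[0,0,0],[0,0,0]],
  [[0,0,0],[0,0,0]],
  [[0,0,0],[0,0,0]],
  [[0,0,0],[0,0,0]],
  [[0,0,0],[0,0,0]],
  [[0,0,-0.4],[0,0,0]],
  [[0,0,-0.5],[0,0,0]],
  [[0,0,-0.6],[0,0,0]],
  [[0,0,-0.6],[0,0,0]],
], gripper=0)

```text
time: 17.9
tool_pos: [0.5448, 0.044, 0.0734]
tool_rot: [3.141, 0.0, 1.571]
contact_force: [-0.0, 0.4, -1.1]
opening: 0.0459
grip_force: 0.0
```

send_rows([
  [[0.95,-0.16,-0.4],[0,0,0]],
  [[0.96,-0.16,-0.4],[0,0,0]],
  [[0.96,-0.16,-0.1],[0,0,0]],
  [[0.96,-0.16,0],[0,0,0]],
  [[0.96,-0.16,0],[0,0,0]],
  [[0.96,-0.16,0],[0,0,0]],
  [[0.96,-0.16,0],[0,0,0]],
  [[0.96,-0.16,0],[0,0,0]],
  [[0.91,-0.12,0],[0,0,0]],
  [[0,0,0],[0,0,0]],
])

```text
time: 19.15
tool_pos: [0.5093, 0.2598, 0.0952]
tool_rot: [3.141, -0.0, 1.573]
contact_force: [-0.5, 0.3, 0.1]
opening: 0.046
grip_force: 0.0
```

```bash
python3 w.py w4
```

```text
19.15 [0.5093 0.2598 0.0952] [ 3.1407e+00 -4.0000e-04  1.5730e+00] [-0.46  0.26  0.07]
blue [259. 204.] 1087 mid [0.51   0.2619 0.0695] [0.496 0.25  0.05 ] [0.524 0.274 0.089]
  top [0.5098 0.2593 0.0877] 419
  flange [0.51   0.2633 0.0499] 338
top [113.  80.] 5769 mid [0.3945 0.3558 0.0444] [0.363 0.325 0.041] [0.426 0.387 0.048]
top [260. 196.] 3375 mid [0.5105 0.2591 0.045 ] [0.481 0.229 0.042] [0.54  0.29  0.048]
```

The far plug's centre is (0.510, 0.259), so the tool is aligned within 1 mm. Descending and gripping.

send_rows([
  [[-0.02,0.03,0.38],[0,0,0]],
  [[0,0,0.38],[0,0,0]],
  [[0,0,0.38],[0,0,0]],
  [[0,0,0.38],[0,0,0]],
  [[0,0,0.38],[0,0,0]],
  [[0,0,0.38],[0,0,0]],
  [[0,0,0.38],[0,0,0]],
  [[0,0,0.38],[0,0,0]],
  [[0,0,0],[0,0,0]],
  [[0,0,0],[0,0,0]],
])

```text
time: 20.45
tool_pos: [0.5105, 0.2581, 0.0186]
tool_rot: [3.141, -0.0, 1.571]
contact_force: [0.8, -0.1, 0.2]
opening: 0.046
grip_force: 0.0
```

send_rows([
  [[0,0,0],[0,0,0]],
  [[0,0,0],[0,0,0]],
  [[0,0,0],[0,0,0]],
  [[0,0,0],[0,0,0]],
  [[0,0,0],[0,0,0]],
  [[0,0,0],[0,0,0]],
  [[0,0,0],[0,0,0]],
  [[0,0,0],[0,0,0]],
  [[0,0,0],[0,0,0]],
  [[0,0,0],[0,0,0]],
], gripper=-1, force=40)

```text
time: 21.7
tool_pos: [0.5104, 0.2581, 0.0185]
tool_rot: [3.141, -0.0, 1.571]
contact_force: [-1.3, 0.1, 3.7]
opening: 0.0213
grip_force: 40.0
```

send_rows([
  [[0,0,-0.02],[0,0,0]],
  [[0,0,-0.02],[0,0,0]],
  [[0,0,-0.02],[0,0,0]],
  [[0,0,-0.02],[0,0,0]],
  [[0,0,0],[0,0,0]],
  [[0,0,0],[0,0,0]],
  [[0,0,0],[0,0,0]],
  [[0,0,0],[0,0,0]],
  [[0,0,0],[0,0,0]],
  [[0,0,0],[0,0,0]],
])

```text
time: 22.95
tool_pos: [0.5102, 0.2579, 0.0204]
tool_rot: [-3.141, 0.0, 1.571]
contact_force: [2.9, 0.2, -5.9]
opening: 0.0213
grip_force: 40.0
```

send_rows([
  [[0,0,-0.02],[0,0,0]],
  [[0,0,-0.02],[0,0,0]],
  [[0,0,0],[0,0,0]],
  [[0,0,0],[0,0,0]],
  [[0,0,0],[0,0,0]],
  [[0,0,0],[0,0,0]],
  [[0,0,0],[0,0,0]],
  [[0,0,0],[0,0,0]],
  [[0,0,0],[0,0,0]],
  [[0,0,0],[0,0,0]],
])

```text
time: 24.2
tool_pos: [0.5103, 0.258, 0.0215]
tool_rot: [3.142, 0.0, 1.571]
contact_force: [0.2, 0.1, -3.7]
opening: 0.0211
grip_force: 40.0
```

send_rows([
  [[0,0,-0.02],[0,0,0]],
  [[0,0,-0.02],[0,0,0]],
  [[0,0,0],[0,0,0]],
  [[0,0,0],[0,0,0]],
  [[0,0,0],[0,0,0]],
  [[0,0,0],[0,0,0]],
  [[0,0,0],[0,0,0]],
  [[0,0,0],[0,0,0]],
  [[0,0,0],[0,0,0]],
  [[0,0,0],[0,0,0]],
])

```text
time: 25.45
tool_pos: [0.5103, 0.258, 0.0224]
tool_rot: [3.142, 0.0, 1.571]
contact_force: [1.4, 0.7, -7.1]
opening: 0.0213
grip_force: 40.0
```

send_rows([
  [[0,0,-0.02],[0,0,0]],
  [[0,0,-0.02],[0,0,0]],
  [[0,0,0],[0,0,0]],
  [[0,0,0],[0,0,0]],
  [[0,0,0],[0,0,0]],
  [[0,0,0],[0,0,0]],
  [[0,0,0],[0,0,0]],
  [[0,0,0],[0,0,0]],
  [[0,0,0],[0,0,0]],
  [[0,0,0],[0,0,0]],
])

```text
time: 26.7
tool_pos: [0.5103, 0.258, 0.0235]
tool_rot: [3.141, -0.0, 1.571]
contact_force: [0.4, 0.2, -3.7]
opening: 0.0213
grip_force: 40.0
```

send_rows([
  [[0,0,-0.02],[0,0,0]],
  [[0,0,-0.02],[0,0,0]],
  [[0,0,0],[0,0,0]],
  [[0,0,0],[0,0,0]],
  [[0,0,0],[0,0,0]],
  [[0,0,0],[0,0,0]],
  [[0,0,0],[0,0,0]],
  [[0,0,0],[0,0,0]],
  [[0,0,0],[0,0,0]],
  [[0,0,0],[0,0,0]],
])

```text
time: 27.95
tool_pos: [0.5103, 0.258, 0.0245]
tool_rot: [3.141, 0.0, 1.571]
contact_force: [0.6, -0.9, -5.9]
opening: 0.0212
grip_force: 40.0
```

It slides at a steady 4–6 N with no spring build-up, so this is the unlatched plug. Drawing it out.

send_rows([
  [[0,0,-0.06],[0,0,0]],
  [[0,0,-0.06],[0,0,0]],
  [[0,0,-0.06],[0,0,0]],
  [[0,0,-0.06],[0,0,0]],
  [[0,0,-0.06],[0,0,0]],
  [[0,0,-0.06],[0,0,0]],
  [[0,0,-0.06],[0,0,0]],
  [[0,0,-0.06],[0,0,0]],
  [[0,0,-0.06],[0,0,0]],
  [[0,0,-0.06],[0,0,0]],
])

```text
time: 29.2
tool_pos: [0.5102, 0.258, 0.0396]
tool_rot: [3.142, -0.0, 1.571]
contact_force: [-0.7, -0.4, -5.0]
opening: 0.021
grip_force: 40.0
```

send_rows([
  [[0,0,-0.06],[0,0,0]],
  [[0,0,-0.06],[0,0,0]],
  [[0,0,-0.06],[0,0,0]],
  [[0,0,-0.08],[0,0,0]],
  [[0,0,-0.1],[0,0,0]],
  [[0,0,-0.2],[0,0,0]],
  [[0,0,-0.4],[0,0,0]],
  [[0,0,-0.6],[0,0,0]],
  [[0,0,-0.8],[0,0,0]],
  [[0,0,-0.8],[0,0,0]],
])

```text
time: 30.45
tool_pos: [0.5105, 0.2581, 0.1201]
tool_rot: [3.141, -0.0, 1.571]
contact_force: [0.7, 0.6, -0.3]
opening: 0.0213
grip_force: 40.0
```

The plug is free. I'll carry it to the tray at z 0.12, clear of the other plug, then lean it about 30° so it lies down in a known direction inside the tray.

send_rows([
  [[-0.95,-0.04,0],[0,0,0]],
  [[-0.95,-0.04,0],[0,0,0]],
  [[-0.95,-0.04,0],[0,0,0]],
  [[-0.95,-0.04,0],[0,0,0]],
  [[-0.95,-0.04,0],[0,0,0]],
  [[-0.95,-0.04,0],[0,0,0]],
  [[-0.95,-0.04,0],[0,0,0]],
  [[-0.95,-0.04,0],[0,0,0]],
  [[-0.95,-0.04,0],[0,0,0]],
  [[-0.95,-0.04,0],[0,0,0]],
])

```text
time: 31.7
tool_pos: [0.5006, 0.0197, 0.1196]
tool_rot: [3.14, 0.0, 1.571]
contact_force: [0.7, 0.2, 0.2]
opening: 0.0214
grip_force: 40.0
```

send_rows([
  [[-0.94,-0.04,0],[0,0,0]],
  [[-0.94,-0.04,0],[0,0,0]],
  [[-0.94,-0.04,0],[0,0,0]],
  [[-0.94,-0.04,0],[0,0,0]],
  [[-0.94,-0.04,0],[0,0,0]],
  [[-0.94,-0.04,0],[0,0,0]],
  [[0,0,0],[0,0.11,0]],
  [[0,0,0],[0,0.11,0]],
  [[0,0,0],[0,0.11,0]],
  [[0,0,0],[0,0,0]],
])

```text
time: 32.95
tool_pos: [0.494, -0.123, 0.1176]
tool_rot: [-3.14, -0.519, 1.566]
contact_force: [-0.5, 0.4, -0.6]
opening: 0.0212
grip_force: 40.0
```

The tilt has the right sign: the plug's top leans toward -y. Lowering straight down.

send_rows([
  [[-0.23,0,0.4],[0,0,0]],
  [[-0.23,0,0.4],[0,0,0]],
  [[-0.23,0,0.4],[0,0,0]],
  [[-0.23,0,0.4],[0,0,0]],
  [[-0.23,0,0.4],[0,0,0]],
  [[-0.23,0,0.4],[0,0,0]],
  [[-0.23,0,0.4],[0,0,0]],
  [[-0.23,0,0.4],[0,0,0]],
  [[-0.23,0,0.4],[0,0,0]],
  [[0,0,0],[0,0,0]],
])

```text
time: 34.2
tool_pos: [0.4938, -0.1205, 0.0137]
tool_rot: [-3.14, -0.52, 1.57]
contact_force: [0.0, -0.3, -0.1]
opening: 0.021
grip_force: 40.0
```

```bash
python3 - <<'E'
from h import *
a=[]
for n,(x,y) in(("scene",(312,150)),("side",(248,262))):
    im,d=read_camera(n);a.append(cv2.resize(im[y-65:y+65,x-65:x+65],(390,390),interpolation=cv2.INTER_CUBIC))
cv2.imwrite("pics/c5.png",np.hstack(a));print(robot.observe()["tool_pos"],robot.observe()["contact_force"])
E
```

```text
[ 0.4943817  -0.12088558  0.01465888] [ 0.46468231 -0.29941477  0.16239336]
```

View pics/c5.png

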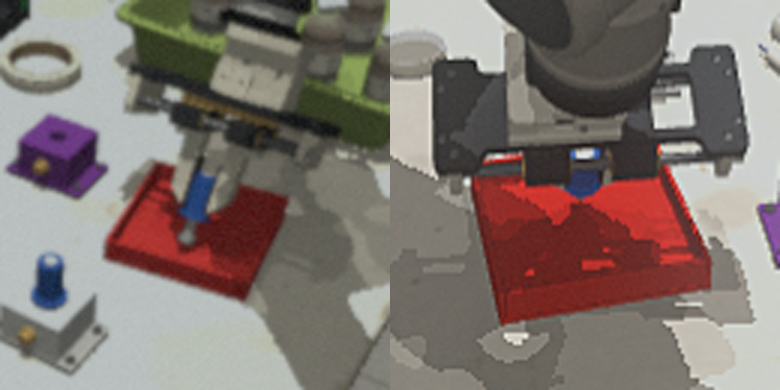

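The plug's bulb hangs just above the tray floor, at scene crop px (190,235), well inside the walls. The near plug sits home at crop (48,275). Now I'll release it and back off along the tool axis.

send_rows([
  [[0,0,0],[0,0,0]],
  [[0,0,0],[0,0,0]],
  [[0,0,0],[0,0,0]],
  [[0,0,0],[0,0,0]],
  [[0,0,0],[0,0,0]],
  [[0,0,0],[0,0,0]],
  [[0,0,0],[0,0,0]],
  [[0,0,0],[0,0,0]],
  [[0,0,0],[0,0,0]],
  [[0,0,0],[0,0,0]],
], gripper=0.2)

```text
time: 35.55
tool_pos: [0.4943, -0.1209, 0.0146]
tool_rot: [3.141, -0.518, 1.571]
contact_force: [0.5, -0.3, 0.3]
opening: 0.055
grip_force: 0.0
```

send_rows([
  [[0,0,-0.3],[0,0,0]],
  [[0,0,-0.4],[0,0,0]],
  [[0,0,-0.5],[0,0,0]],
  [[0,0,-0.6],[0,0,0]],
  [[0,0,-0.6],[0,0,0]],
  [[0,0,-0.6],[0,0,0]],
  [[0,0,-0.6],[0,0,0]],
  [[0,0,-0.6],[0,0,0]],
  [[0,0,-0.4],[0,0,0]],
  [[0,0,0],[0,0,0]],
])

```text
time: 36.8
tool_pos: [0.4945, -0.1784, 0.115]
tool_rot: [3.14, -0.518, 1.571]
contact_force: [-0.6, 0.1, -0.1]
opening: 0.0546
grip_force: 0.0
```

```bash
python3 - <<'E'
from h import *
a=[]
for n,(x,y) in(("scene",(275,200)),("side",(250,230))):
    im,d=read_camera(n);a.append(cv2.resize(im[y-100:y+100,x-100:x+100],(400,400),interpolation=cv2.INTER_CUBIC))
cv2.imwrite("pics/c6.png",np.hstack(a));s=robot.observe();print(s["time"],s["tool_pos"],s["contact_force"])
E
```

```text
36.9 [ 0.49406358 -0.17755226  0.11423686] [ 0.6865834  -0.79776094 -0.18361166]
```

View pics/c6.png

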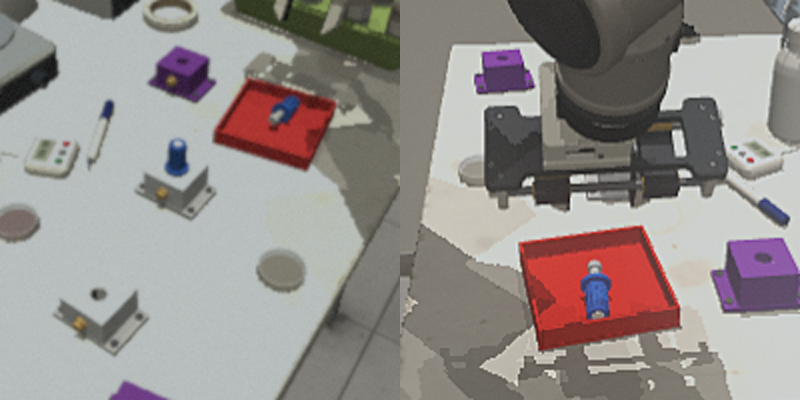

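The plug lies flat in the tray (scene crop (284,110), side crop (596,290)). The latched plug is home at (177,155), and the timer and dishes are where they were. Handing in.

```bash
python3 -c "
from cell import robot
print(robot.hand_in())"
```

```text
the job is handed in; nothing more can be done
None
```

The near plug held a pull of about 11 N for over 2 s and was left latched in its port; the far plug slid out at 4–7 N and now lies in the red tray, with the timer and both dishes undisturbed, and the job was handed in at about 37 s.

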